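# Swap two saucepans over on a twin hob by sliding them

### The job

The two lidded saucepans stand on each other's rings of the hob: slide them over the glass, without lifting or tipping them, until the big pan stands wholly inside the large ring and the small pan wholly inside the small ring, each with its handle turned straight out to its own side of the hob, away from the other pan. Keep the lids on, do not knock the pans together, and leave the wax tin, the jars and everything else where they are.

Things in the scene. Friction and masses are not known exactly. Their poses are not given: they have to be found in the camera images.
- hob: portable twin glass-ceramic hob, fixed: a dark flat glass top 400 mm deep (its x) by 600 mm wide (its y), 60 mm above the table; two dial knobs on its front face, which looks to the robot. Origin: under its centre, on the table; x to the back, y to the left, z up. Steel slides on the glass with low friction (about 0.3).
- ring_large: large cooking ring, a grey circle line 180 mm across printed on the glass, with four short ticks outside it. Origin: its centre, on the glass; axes as the hob's. It is 145 mm to the left or to the right of the hob's centre (which side varies), the small ring as far on the other side.
- ring_small: small cooking ring, the same but 145 mm across. Origin: its centre, on the glass; axes as the hob's. At the start the big pan stands on it and mostly hides it.
- big_pan: the bigger saucepan: plain steel, straight-sided, base and rim 150 mm across, rim 70 mm above its base, one straight level black handle. Origin: centre of its underside; +x points along the handle, z up. Weighs about 0.59 kg with its lid (varies by a quarter). It tips off if it hangs far over the edge of the glass.
- big_pan_grip (a point): place to pinch its handle, 141 mm from the pan's axis and 57 mm above its base: the middle of a black bar 20 mm wide and 14 mm high that runs from 87 to 195 mm from the pan's axis. Axes as the pan's; pinch across y from above.
- big_pan_tip (a point): free end of that handle, 195 mm from the pan's axis, 57 mm above the base.
- big_pan_lid: its loose steel lid, 152 mm across, resting on the rim with a 6 mm lip inside (about 3 mm play), black knob 30 mm wide whose top is 23 mm above the rim. Origin: on its axis at the height of the rim.
- small_pan: the smaller saucepan: plain steel, straight-sided, base and rim 114 mm across, rim 64 mm above its base, one straight level black handle. Origin: centre of its underside; +x points along the handle, z up. Weighs about 0.39 kg with its lid (varies by a quarter). It tips off if it hangs far over the edge of the glass.
- small_pan_grip (a point): place to pinch its handle, 117 mm from the pan's axis and 51 mm above its base: the middle of a black bar 20 mm wide and 14 mm high that runs from 69 to 165 mm from the pan's axis. Axes as the pan's; pinch across y from above.
- small_pan_tip (a point): free end of that handle, 165 mm from the pan's axis, 51 mm above the base.
- small_pan_lid: its loose steel lid, 116 mm across, resting on the rim with a 6 mm lip inside (about 3 mm play), black knob 30 mm wide whose top is 23 mm above the rim. Origin: on its axis at the height of the rim.
- wax_tin: flat round aluminium tin, 66 mm across, 22 mm high, on the glass towards the back between the rings: pans cannot pass over it, handles can. Origin: centre of its underside.
- dye_jar: small amber jar with a white cap, 46 mm across, 75 mm high, on the glass in the back left corner. Origin: centre of its underside.
- bead_jar: glass jar, 72 mm across, 110 mm high, on the table close to the right side of the hob, towards its front. Origin: centre of its underside.
- wire_spool: spool of clear thread lying flat, 68 mm across, 22 mm high, on the table at the left. Origin: centre of its underside.
- pliers: small black-handled pliers lying flat on the table in front of the hob, left, 160 mm long, 12 mm high. Origin: under the rivet.
- screwdriver: black-handled screwdriver, 190 mm long, lying on the table in front of the hob, right. Origin: centre of its underside.
- air_blower: green rubber bulb with a nozzle upward, 58 mm across, 85 mm high, on the table at the left. Origin: centre of its underside.
Not all that is in view belongs to the job. Leave any green look-alike of the small_pan alone.

How it is judged:
At the end, for the whole second after the job is handed in: Each pan is still, flat on the glass, its centre within 15 mm of its own ring's centre, its handle pointing out to its own side of the hob to within about 40 degrees, its lid flat and within 10 mm of centre; tin and dye jar moved less than 10 mm, other things less than 20 mm (horizontal distance between big_pan and ring_large below 0.015 m and horizontal distance between big_pan_tip and ring_small above 0.445 m and height (world z) of big_pan between 0.055 and 0.064 m and angle between each of big_pan, small_pan's own z axis and vertical below 0.05 rad and linear speed of each of big_pan, small_pan below 0.01 m/s and horizontal distance between big_pan_lid and big_pan below 0.01 m and z of big_pan_lid in the frame of big_pan below 0.074 m and angle between each of big_pan_lid, small_pan_lid's own z axis and vertical below 0.06 rad and horizontal distance between small_pan and ring_small below 0.015 m and horizontal distance between small_pan_tip and ring_large above 0.415 m and height (world z) of small_pan between 0.055 and 0.064 m and horizontal distance between small_pan_lid and small_pan below 0.01 m and z of small_pan_lid in the frame of small_pan below 0.068 m and distance of each of wax_tin, dye_jar from where it was at the start of the episode below 0.01 m and distance of each of bead_jar, wire_spool, pliers, screwdriver, air_blower from where it was at the start of the episode below 0.02 m); the robot touches nothing.
It fails at once if a pan's base centre is raised more than 10 mm off the glass (height (world z) of any of big_pan, small_pan above 0.07 m).
It fails at once if a pan is tipped more than 9 degrees or falls off the hob (angle between any of big_pan, small_pan's own z axis and vertical above 0.16 rad or height (world z) of any of big_pan, small_pan below 0.045 m).
It fails at once if a lid comes off its pan (more than 15 mm out of place) (distance between big_pan_lid and big_pan above 0.085 m or distance between small_pan_lid and small_pan above 0.079 m or horizontal distance between big_pan_lid and big_pan above 0.015 m or horizontal distance between small_pan_lid and small_pan above 0.015 m).
It fails at once if the pans are knocked together (more than 6 N) (contact force between big_pan and small_pan above 6 N).
It fails at once if a bystander is moved (tin or dye jar on the hob more than 10 mm, others 20 mm) (distance of any of wax_tin, dye_jar from where it was at the start of the episode above 0.01 m or distance of any of bead_jar, wire_spool, pliers, screwdriver, air_blower from where it was at the start of the episode above 0.02 m).
It also fails if it takes over 72 s, if anything falls off the work surface, if the arm or the gripper's body presses on something with over 40 N, if the wrist force passes 120 N, or if a joint passes its speed limit or range.

### The arm

A 7-joint arm with a two-finger parallel gripper is mounted at the origin on the work surface. World frame = base frame: x ahead of the robot, y to its left, z up, the work surface at z = 0. Lengths are in m, angles in rad, forces in N, time in s.
With the tool pointing down it reaches from about 0.35 to 0.9 m from the base axis. Payload 8.1 kg.
Tool frame: the origin (TCP) lies midway between the tips of the shut fingers; the grasp point (between the pads) lies 19 mm behind it; z points along the fingers, y is the line along which they close (so a half turn about z gives the same grasp; the last joint's range is limited). The gripper opens to 92 mm and grips with 3 to 60 N. Pads are 19 mm wide; open, the fingers measure 130 mm over their backs; the gripper's body (75 mm by 190 mm) begins 47 mm behind the grasp point.
Start: joints at [1.006, 0.434, 0.025, 1.573, -0.012, 1.134, -0.075], TCP at [0.278, -0.56, 0.227] pointing down, gripper open.
Joint ranges: [-2.62, 2.62], [-0.44, 2.09], [-1.27, 1.32], [0.08, 2.57], [-1.32, 4.46], [0.12, 2], [-2.74, 2.74]. Speed limits (rad/s): [2.22, 2.22, 3.01, 3.01, 3.14, 3.14, 3.14].

### API

Orientations are given as a rotation vector (axis times angle).
In Python, from cell import observe, cams, job gives the robot as it stands. The module is installed in compiled form; this text tells all that it offers.
- The arm moves only by the tool step_arm, never from a script. Its argument "steps" is a list of rows, each a list of 6 numbers: the shift along the world's x, y, z in mm, then the turn, a rotation vector about the world's x, y, z in rad. In form: [[dx, dy, dz, rx, ry, rz], ...]. A call has 1 to 20 rows; each row shifts and turns the commanded pose from where the row before left it; what a row does not reach is not made up. A row lasts 1/12 s, in which the tool goes at most 41.7 mm and 7.16 degrees, less where a joint would pass 70% of its speed; a pose out of reach is approached as far as the arm can. A call with a gripper value outside its range is refused whole. "gripper" is the opening, from 0 (shut) to 1 (fully open), set as the call begins (left out, the last holds). The fingers move at their own pace and stop on an object; "force" is the grip in N (left out, the last holds). Time passes only in rows, so rows that do not move let the fingers close. It gives the time, the measured TCP pose, the force, the opening and the grip force at its end, in the units of the state.
- observe(): the state, without advancing time (a new reading comes with each control period).
- cams.get_image(name): name is "side" or "top" or "wrist"; returns the picture (400x640x3 uint8, red, green, blue); there is no depth.
- cams.get_calibration(name): a dict with "fov_y" (degrees; the focal length in pixels is half the picture's height over the tangent of half this angle, whatever the lens; pixels are square), "cx", "cy" (the principal point, pixels), "world_to_cam" (4x4, takes a point from world to camera coordinates). Camera axes: x right, y up, looking along -z (the intrinsics and any distortion apply to the point x, -y, -z); pixel columns grow to the right and rows downward; lengths in m; the calibration is good to about 2 mm. A picture is of the moment at which its call begins: read the wrist's pose just before it. get_calibration takes no time and is no camera call; for the wrist camera it gives the pose at the moment of the call.
- job.sign_off(): hands the job in; it is judged then, once.
The state is a dict: "clock": time; "joints": joint angles; "dq": joint speeds; "joint_efforts": joint torques, N m; "position": TCP position; "ee_rot": TCP orientation; "force": force on the tool from outside, world axes, zero at the start; "ft_torque": the same for the moment, N m; "width": opening from 0.0 (shut) to 1.0 (fully open); "gripper_force": force on a finger pad.
Only numpy, scipy, OpenCV 4.12 (cv2) and the standard library are available. Lean on these libraries where they do the work, as an engineer would, in place of code of your own. Each camera call takes 0.05 s, during which the arm holds its last target. There are 200 camera calls.

## Working session

There is one attempt and no reset: what is moved stays moved. The work goes in short steps, Python scripts to look and compute and a tool call to move; the robot and the scene stay as the last step left them, time stands still between calls to the robot, and variables do not carry over. Pictures are saved under pics/ and viewed, at most 10 in all, crops included, and the job is handed in when it is done.

Besides the shell and the picture viewer there is one more tool, called after ">>>" as name([rows], argument=value, ...), one row to a line, values as JSON. step_arm: Moves the arm, as the interface text tells. Its arguments: {"type":"object","properties":{"steps":{"type":"array","items":{"type":"array","items":{"type":"number"}}},"gripper":{"type":"number"},"force":{"type":"number"}},"required":["steps"]}

```bash
mkdir -p pics
python3 - <<'E'
from cell import observe,cams,job
import cv2,numpy as np
s=observe();print(s['clock'],s['position'],s['ee_rot'],s['width'])
for n in('top','side'):
    im=cams.get_image(n);cv2.imwrite(f'pics/{n}0.png',im[:,:,::-1]);c=cams.get_calibration(n);print(n,c)
E
```

```text
0.0 [ 0.27822549 -0.55909445  0.22595472] [-3.05679360e+00 -7.18629628e-01  7.36020763e-04] 1.0010234477966837
top {'fov_y': 44.00585927147604, 'cx': 324.1750208300384, 'cy': 203.10307425326656, 'world_to_cam': array([[-0.00624042, -0.99995681, -0.00688801,  0.05105774],
       [ 0.99073308, -0.00711717,  0.13563669, -0.50340077],
       [-0.13567986, -0.00597775,  0.9907347 , -1.55921445],
       [ 0.        ,  0.        ,  0.        ,  1.        ]])}
side {'fov_y': 53.56994812486053, 'cx': 319.78537972167766, 'cy': 206.88843938026346, 'world_to_cam': array([[-0.99352213, -0.11362965, -0.00144023,  0.5122685 ],
       [ 0.05876932, -0.52461503,  0.84930868, -0.07824481],
       [-0.09726221,  0.84372233,  0.52789459, -1.19998178],
       [ 0.        ,  0.        ,  0.        ,  1.        ]])}
```

View pics/top0.png

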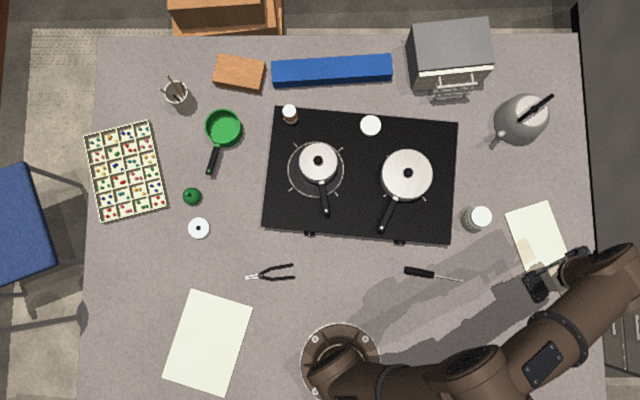

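View pics/side0.png

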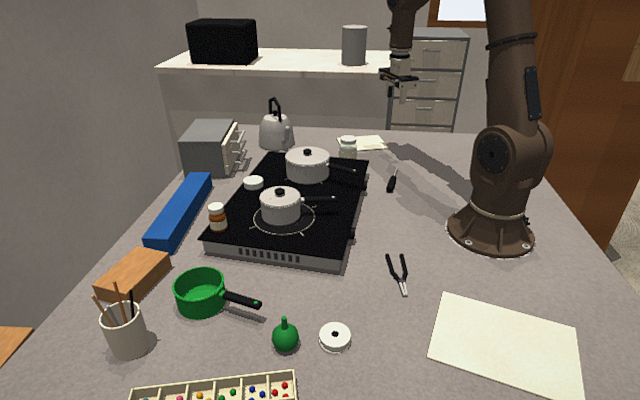

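```bash
cat > h.py <<'E'
from cell import observe,cams,job
import cv2,numpy as np
def cal(n):
    c=cams.get_calibration(n);f=200/np.tan(np.radians(c['fov_y']/2));return f,c['cx'],c['cy'],c['world_to_cam']
def ray(C,p,z):
    f,cx,cy,M=C;d=M[:3,:3].T@np.array([(p[0]-cx)/f,-(p[1]-cy)/f,-1]);o=-M[:3,:3].T@M[:3,3]
    return (o+d*(z-o[2])/d[2])[:2]
def proj(C,P):
    f,cx,cy,M=C;q=M[:3,:3]@np.array(P)+M[:3,3];return np.array([cx+f*q[0]/-q[2],cy-f*q[1]/-q[2]])
def stretch(im,x0,y0,w,h,k,g=.5):
    c=cv2.resize(im[y0:y0+h,x0:x0+w],None,fx=k,fy=k,interpolation=cv2.INTER_CUBIC)
    return (255*(c/255.)**g).astype(np.uint8)[:,:,::-1]
E
python3 - <<'E'
from h import *
im=cv2.imread('pics/top0.png');g=im.max(2);C=cal('top')
m=(g<60).astype(np.uint8);m[:100]=0;m[250:]=0;m[:,:255]=0;m[:,465:]=0
m=cv2.morphologyEx(m,cv2.MORPH_OPEN,np.ones((3,3)));cs,_=cv2.findContours(m,0,2)
c=max(cs,key=cv2.contourArea);h=cv2.convexHull(c);q=cv2.approxPolyDP(h,8,True)[:,0];print('hob px',q.tolist())
W=[ray(C,p,.06) for p in q];print(np.round(W,4).tolist(),np.mean(W,0))
r=cv2.minAreaRect(np.array([ray(C,p,.06) for p in h[:,0]],np.float32));print(r)
b=(im.min(2)>125).astype(np.uint8);b[:112]=0;b[220:]=0;b[:,:280]=0;b[:,445:]=0
cs,_=cv2.findContours(b,0,2)
for c in cs:
    if cv2.contourArea(c)>100:
        e=cv2.minEnclosingCircle(c);x=cv2.fitEllipse(c);print('bright',e,x,[np.round(ray(C,x[0],z),4).tolist() for z in(.124,.13,.082)])
cv2.imwrite('pics/c0.png',stretch(im[:,:,::-1],255,95,210,155,3.8))
E
```

```text
hob px [[275, 106], [457, 123], [449, 243], [262, 225]]
[[0.8207, 0.2057], [0.7586, -0.3836], [0.3715, -0.3421], [0.432, 0.2439]] [ 0.59567564 -0.06902202]
((0.5882410407066345, -0.06753295660018921), (0.5949192047119141, 0.40898633003234863), 84.00743865966797)
bright ((406.1302490234375, 175.239501953125), 26.752761840820312) ((406.583251953125, 173.96286010742188), (49.50978469848633, 50.89462661743164), 23.28424644470215) [[0.5796, -0.2055], [0.5784, -0.2045], [0.5879, -0.2123]]
bright ((318.7407531738281, 162.62962341308594), 20.81099510192871) ((317.9107360839844, 161.47703552246094), (37.27968978881836, 38.9788703918457), 175.0928192138672) [[0.6207, 0.0656], [0.6194, 0.0655], [0.6301, 0.0664]]
bright ((370.2978820800781, 124.64893341064453), 10.63320255279541) ((370.1883544921875, 124.70138549804688), (19.71055793762207, 20.619394302368164), 96.69247436523438) [[0.736, -0.0972], [0.7342, -0.0966], [0.7486, -0.101]]
bright ((399.0, 116.0), 45.177528381347656) ((443.5537109375, 115.83171844482422), (8.06385612487793, 205.7950897216797), 94.42658233642578) [[0.7625, -0.3255], [0.7606, -0.324], [0.7759, -0.3358]]
```

View pics/c0.png

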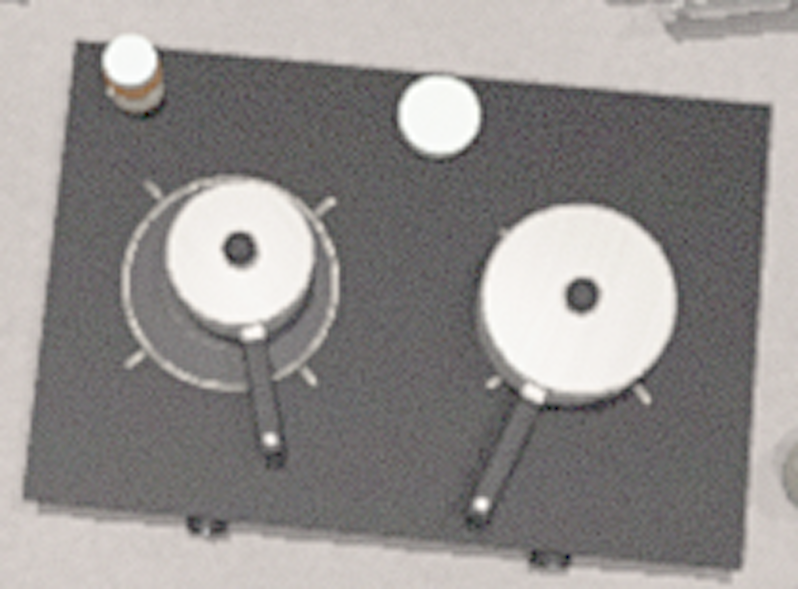

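Run:
```python
from h import *
C=cal('top')
P=lambda u,v,z: ray(C,(255+(u+.5)/3.8-.5,95+(v+.5)/3.8-.5),z)
print('cam',-C[3][:3,:3].T@C[3][:3,3])
K=[P(78,42,.06),P(770,103,.06),P(741,568,.06),P(25,498,.06)]
print('corners',np.round(K,4).tolist(),'sides',[round(np.linalg.norm(K[i]-K[i-1]),4) for i in range(4)])
o=np.mean(K,0);yv=(K[0]+K[3]-K[1]-K[2]);yaw=np.arctan2(-yv[0],yv[1]);print('hob',o,'yaw',np.degrees(yaw))
R=np.array([[np.cos(yaw),-np.sin(yaw)],[np.sin(yaw),np.cos(yaw)]])
L=lambda p:np.round(1000*R.T@(p-o),1)
rl=P(231,283,.06);print('ring L meas hob mm',L(rl))
for n,k,t,zk,zt in(('small',(240,250),(270,440),.147,.118),('big',(582,295),(480,505),.153,.124)):
    a=P(*k,zk);b=P(*t,zt);d=b-a
    print(n,'c',a,L(a),'handlebutton',np.linalg.norm(d),'ang hob',np.degrees(np.arctan2(d[1],d[0])-yaw),'world',np.degrees(np.arctan2(d[1],d[0])))
    lc=P(*((240,252) if n=='small' else (579,297)),zk-.02); print('lidc',L(lc))
print('tin',L(P(440,115,.082)),'jar',L(P(132,60,.135)))
print('rings world',o+R@[0,.145],o+R@[0,-.145])
print('bead',L(ray(C,(479,216),.11)))
```

```text
cam [0.28750042 0.03815215 1.61339916]
corners [[0.8217, 0.2052], [0.7628, -0.3846], [0.368, -0.344], [0.4298, 0.2464]] sides [np.float64(0.394), np.float64(0.5928), np.float64(0.3969), np.float64(0.5936)]
hob [ 0.59559145 -0.06924749] yaw -5.842786407868202
ring L meas hob mm [-1.000e-01  1.448e+02]
small c [0.6188388  0.06551184] [  9.4 136.4] handlebutton 0.15078915843602025 ang hob -165.4644295539295 world -171.30721596179768
lidc [ 12.2 137.1]
big c [ 0.57908825 -0.20448687] [  -2.7 -136.2] handlebutton 0.18213260149124488 ang hob 159.4563920072396 world 153.6136055993714
lidc [  -0.2 -136.8]
tin [154.9 -16.8] jar [161.2 239.9]
rings world [0.61035234 0.07499923] [ 0.58083057 -0.21349422]
bead [-108.4 -368.2]
```

```bash
cat > plan.py <<'E'
from h import *
o=np.array([595.6,-69.2]);YAW=np.radians(-5.84);R=np.array([[np.cos(YAW),-np.sin(YAW)],[np.sin(YAW),np.cos(YAW)]])
GR={'big':141,'small':117}
def tool_y():  # world angle of the tool y axis, deg
    M=cv2.Rodrigues(np.array(observe()['ee_rot']))[0];return np.degrees(np.arctan2(M[1,1],M[0,1])),M[:,2]
def target(pan,x,y,a,r=None):
    r=r or GR[pan];t=np.radians(a);w=o+R@[x+r*np.cos(t),y+r*np.sin(t)];return np.array([w[0],w[1],a+np.degrees(YAW)])
def pan_from_tool(pan,flip=-90):
    p=1000*np.array(observe()['position'][:2]);a=tool_y()[0]-np.degrees(YAW)-flip;t=np.radians(a)
    h=R.T@(p-o);return h-GR[pan]*np.array([np.cos(t),np.sin(t)]),(a+180)%360-180
def rows(pan,wps,ns,start=None):
    """wps (x,y,ang) in hob frame, start first; prints rounded rows with carry"""
    cur=target(pan,*wps[0]) if start is None else np.array(start,float);out=[]
    for i,n in enumerate(ns):
        for k in range(1,n+1):
            w=[a+(b-a)*k/n for a,b in zip(wps[i],wps[i+1])];d=target(pan,*w)-cur
            r=[int(round(d[0])),int(round(d[1])),0,0,0,round(float(np.radians(d[2])),2)];out.append(r)
            cur=cur+[r[0],r[1],np.degrees(r[5])]
    print(str(out).replace(' ',''))
E
python3 - <<'E'
from plan import *
p=1000*np.array(observe()['position']);print(p,tool_y())
t=target('big',-1.5,-136.5,159.5);print('grip',t,'delta',t[:2]-p[:2],'yaw turn',t[2]-90-tool_y()[0])
rows('big',[(-1.5,-136.5,159.5),(-1.5,-136.5,92)],[16])
E
```

```text
[ 278.21379999 -559.1471843   226.02628442] (np.float64(-63.546583301678844), array([-7.68515001e-04,  1.21075828e-03, -9.99998972e-01]))
grip [ 453.85785532 -142.27765754  153.66      ] delta [175.64405533 416.86952676] yaw turn 127.20658330167885
[[5,9,0,0,0,-0.07],[6,9,0,0,0,-0.08],[6,8,0,0,0,-0.07],[7,8,0,0,0,-0.07],[7,7,0,0,0,-0.08],[8,7,0,0,0,-0.07],[8,6,0,0,0,-0.08],[9,6,0,0,0,-0.07],[9,4,0,0,0,-0.07],[10,5,0,0,0,-0.08],[10,3,0,0,0,-0.07],[10,3,0,0,0,-0.07],[10,2,0,0,0,-0.08],[10,1,0,0,0,-0.07],[10,0,0,0,0,-0.07],[11,0,0,0,0,-0.08]]
```

>>> step_arm([
  [9,21,0,0,0,0.111],
  [9,21,0,0,0,0.111],
  [9,21,0,0,0,0.111],
  [9,21,0,0,0,0.111],
  [9,21,0,0,0,0.111],
  [9,21,0,0,0,0.111],
  [9,21,0,0,0,0.111],
  [9,21,0,0,0,0.111],
  [9,21,0,0,0,0.111],
  [9,21,0,0,0,0.111],
  [9,21,0,0,0,0.111],
  [9,21,0,0,0,0.111],
  [9,21,0,0,0,0.111],
  [9,21,0,0,0,0.111],
  [9,21,0,0,0,0.111],
  [9,21,0,0,0,0.111],
  [8,21,0,0,0,0.111],
  [8,20,0,0,0,0.111],
  [8,20,0,0,0,0.111],
  [8,20,0,0,0,0.111],
], gripper=1, force=20)

```text
clock: 1.77
position: [0.4544, -0.1416, 0.2266]
ee_rot: [-0.708, -3.06, 0.0]
force: [-0.1, -0.1, 0.6]
width: 1.001
gripper_force: 0.0
```

Run:
```python
from plan import *
p=1000*np.array(observe()['position']);print(observe()['clock'],p,tool_y())
t=target('big',-1.5,-136.5,159.5);print('delta',t[:2]-p[:2],'yaw turn',t[2]-90-tool_y()[0])
print(tool_y()[1])
im=cams.get_image('wrist');C=cal('wrist');im=np.ascontiguousarray(im)
for r in (87,141,195):
    w=target('big',-1.5,-136.5,159.5,r);q=proj(C,[w[0]/1e3,w[1]/1e3,.124]);print(r,q);cv2.circle(im,tuple(int(v) for v in q),4,(255,0,0),1)
cv2.imwrite('pics/w1.png',stretch(im,0,0,640,400,1))
```

```text
1.7667 [ 454.42439403 -141.5666544   226.55099771] (np.float64(63.961036104622934), array([-4.81729080e-04,  3.93982565e-05, -9.99999883e-01]))
delta [-0.56653871 -0.71100314] yaw turn -0.30103610462293773
[-4.81729080e-04  3.93982565e-05 -9.99999883e-01]
87 [312.48122189 260.66280195]
141 [313.31106339 200.15432076]
195 [314.24548056 132.02063015]
```

View pics/w1.png

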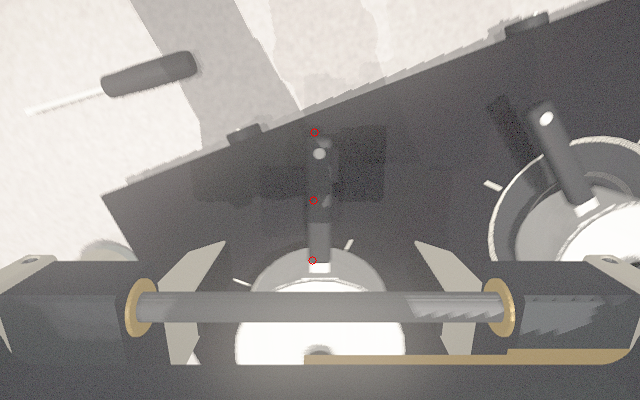

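>>> step_arm([
  [1,2,-13,0,0,0],
  [0,1,-13,0,0,0],
  [0,0,-13,0,0,0],
  [0,0,-13,0,0,0],
  [0,0,-13,0,0,0],
  [0,0,-13,0,0,0],
  [0,0,-13,0,0,0],
  [0,0,-13,0,0,0],
  [0,0,-13,0,0,0],
  [0,0,-8,0,0,0],
  [0,0,-4,0,0,0],
  [0,0,0,0,0,0],
])

```text
clock: 2.82
position: [0.4549, -0.1395, 0.097]
ee_rot: [-0.716, -3.057, -0.0]
force: [-0.6, 0.9, 0.2]
width: 0.996
gripper_force: 0.0
```

>>> step_arm([
  [0,0,0,0,0,0],
  [0,0,0,0,0,0],
  [0,0,0,0,0,0],
  [0,0,0,0,0,0],
  [0,0,0,0,0,0],
  [0,0,0,0,0,0],
  [0,0,0,0,0,0],
  [0,0,0,0,0,0],
], gripper=0, force=20)

```text
clock: 3.48
position: [0.4555, -0.1396, 0.0978]
ee_rot: [0.716, 3.059, -0.0]
force: [-0.9, -0.0, 0.2]
width: 0.469
gripper_force: 0.0
```

>>> step_arm([
  [0,0,0,0,0,0],
  [0,0,0,0,0,0],
  [0,0,0,0,0,0],
  [0,0,0,0,0,0],
  [0,0,0,0,0,0],
])

```text
clock: 3.9
position: [0.4553, -0.1397, 0.0977]
ee_rot: [-0.717, -3.058, 0.0]
force: [0.2, 0.0, 0.6]
width: 0.213
gripper_force: 20.0
```

>>> step_arm([
  [5,9,0,0,0,-0.07],
  [6,9,0,0,0,-0.08],
  [6,8,0,0,0,-0.07],
  [7,8,0,0,0,-0.07],
  [7,7,0,0,0,-0.08],
  [8,7,0,0,0,-0.07],
  [8,6,0,0,0,-0.08],
  [9,6,0,0,0,-0.07],
  [9,4,0,0,0,-0.07],
  [10,5,0,0,0,-0.08],
  [10,3,0,0,0,-0.07],
  [10,3,0,0,0,-0.07],
  [10,2,0,0,0,-0.08],
  [10,1,0,0,0,-0.07],
  [10,0,0,0,0,-0.07],
  [11,0,0,0,0,-0.08],
])

```text
clock: 5.23
position: [0.5918, -0.0612, 0.0978]
ee_rot: [-2.299, -2.14, 0.0]
force: [-0.7, -0.3, 1.8]
width: 0.215
gripper_force: 19.9
```

>>> step_arm([
  [0,0,0,0,0,0],
  [0,0,0,0,0,0],
  [0,0,0,0,0,0],
  [0,0,0,0,0,0],
  [0,0,0,0,0,0],
  [0,0,0,0,0,0],
], gripper=1)

```text
clock: 5.73
position: [0.5911, -0.0617, 0.0978]
ee_rot: [-2.296, -2.144, 0.0]
force: [0.9, -0.8, -0.1]
width: 0.601
gripper_force: 0.0
```

>>> step_arm([
  [0,0,10,0,0,0],
  [0,0,20,0,0,0],
  [0,0,20,0,0,0],
  [0,0,20,0,0,0],
  [0,0,20,0,0,0],
  [0,0,20,0,0,0],
  [0,0,10,0,0,0],
])

```text
clock: 6.32
position: [0.5924, -0.0615, 0.2211]
ee_rot: [2.295, 2.142, 0.004]
force: [0.6, -0.5, -0.3]
width: 1.001
gripper_force: 0.0
```

Run:
```python
from plan import *
p=1000*np.array(observe()['position']);print(observe()['clock'],p,tool_y(),'pan',pan_from_tool('big'))
t=target('small',10.5,136.7,-165.5);print('delta',t[:2]-p[:2],'yaw turn',np.radians(t[2]+90-tool_y()[0]))
rows('small',[(10.5,136.7,-165.5),(-60,136,-145),(-130,100,-132),(-130,0,-120)],[10,10,12])
im=cams.get_image('top');cv2.imwrite('pics/t2.png',stretch(im,230,80,250,180,3.2))
```

```text
6.3167 [592.40277931 -61.50895128 221.13224754] (np.float64(-3.944120947430871), array([ 3.78449774e-03, -1.30267777e-04, -9.99992830e-01])) pan (array([   0.70154698, -133.59700465]), np.float64(91.89587905256911))
delta [-88.11404847 109.61431296] yaw turn -1.3508129169426408
[[-6,-3,0,0,0,0.04],[-6,-4,0,0,0,0.03],[-7,-3,0,0,0,0.04],[-5,-4,0,0,0,0.03],[-6,-3,0,0,0,0.04],[-6,-3,0,0,0,0.03],[-5,-4,0,0,0,0.04],[-5,-3,0,0,0,0.04],[-6,-3,0,0,0,0.03],[-5,-3,0,0,0,0.04],[-6,-5,0,0,0,0.02],[-6,-5,0,0,0,0.02],[-6,-5,0,0,0,0.03],[-5,-5,0,0,0,0.02],[-6,-5,0,0,0,0.02],[-6,-5,0,0,0,0.02],[-6,-5,0,0,0,0.03],[-5,-5,0,0,0,0.02],[-6,-5,0,0,0,0.02],[-6,-5,0,0,0,0.02],[1,-10,0,0,0,0.02],[1,-10,0,0,0,0.02],[0,-9,0,0,0,0.02],[1,-10,0,0,0,0.01],[0,-10,0,0,0,0.02],[1,-10,0,0,0,0.02],[1,-9,0,0,0,0.02],[0,-10,0,0,0,0.01],[1,-9,0,0,0,0.02],[1,-10,0,0,0,0.02],[1,-9,0,0,0,0.02],[0,-10,0,0,0,0.01]]
```

View pics/t2.png

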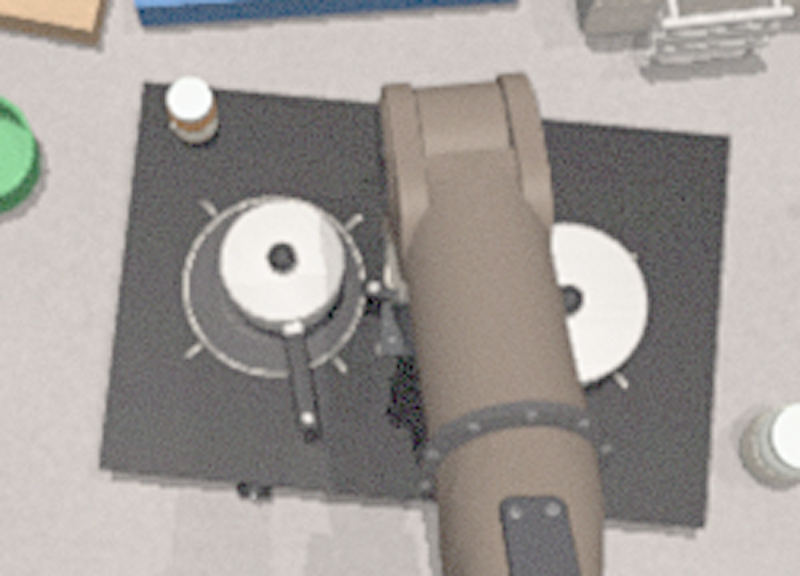

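>>> step_arm([
  [-7,8,0,0,0,-0.1],
  [-7,9,0,0,0,-0.11],
  [-7,9,0,0,0,-0.11],
  [-7,9,0,0,0,-0.11],
  [-7,9,0,0,0,-0.11],
  [-7,9,0,0,0,-0.11],
  [-7,9,0,0,0,-0.11],
  [-7,9,0,0,0,-0.11],
  [-7,9,0,0,0,-0.11],
  [-7,9,0,0,0,-0.11],
  [-6,7,0,0,0,-0.09],
  [-6,7,0,0,0,-0.09],
  [-6,7,0,0,0,-0.08],
])

```text
clock: 7.45
position: [0.5026, 0.0488, 0.2171]
ee_rot: [3.133, 0.231, -0.002]
force: [-0.6, 0.1, 0.4]
width: 1.003
gripper_force: 0.0
```

Run:
```python
from plan import *
p=1000*np.array(observe()['position']);print(observe()['clock'],p,tool_y())
t=target('small',10.5,136.7,-165.5);print('delta',t[:2]-p[:2],'yaw turn',np.radians(t[2]+90-tool_y()[0]))
im=cams.get_image('wrist');C=cal('wrist');im=np.ascontiguousarray(im)
for r in (69,117,165):
    w=target('small',10.5,136.7,-165.5,r);q=proj(C,[w[0]/1e3,w[1]/1e3,.118]);print(r,q);cv2.circle(im,tuple(int(v) for v in q),4,(255,0,0),1)
cv2.imwrite('pics/w2.png',stretch(im,100,50,450,320,1))
```

```text
7.45 [502.63500404  48.75328793 217.1070742 ] (np.float64(-81.55321926976117), array([-9.85647956e-04, -2.39613075e-04, -9.99999486e-01]))
delta [ 1.6537268  -0.64792625] yaw turn 0.0037213782860303747
69 [320.53869438 139.14871018]
117 [320.90426976 200.20343915]
165 [321.23246041 255.0145461 ]
```

View pics/w2.png

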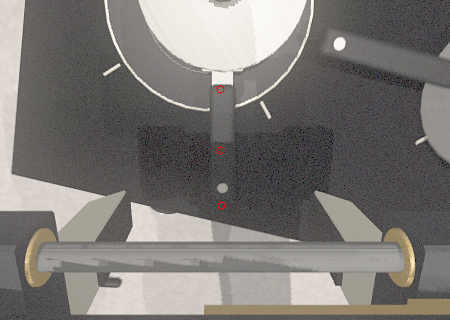

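>>> step_arm([
  [2,0,-13,0,0,0],
  [2,-1,-14,0,0,0],
  [0,0,-14,0,0,0],
  [0,0,-14,0,0,0],
  [0,0,-14,0,0,0],
  [0,0,-14,0,0,0],
  [0,0,-14,0,0,0],
  [0,0,-14,0,0,0],
  [0,0,-10,0,0,0],
  [0,0,-4,0,0,0],
])

```text
clock: 8.33
position: [0.5065, 0.0471, 0.091]
ee_rot: [3.132, 0.24, -0.004]
force: [-0.2, -0.0, 0.4]
width: 1.001
gripper_force: 0.0
```

>>> step_arm([
  [0,0,0,0,0,0],
  [0,0,0,0,0,0],
  [0,0,0,0,0,0],
  [0,0,0,0,0,0],
  [0,0,0,0,0,0],
  [0,0,0,0,0,0],
  [0,0,0,0,0,0],
  [0,0,0,0,0,0],
  [0,0,0,0,0,0],
  [0,0,0,0,0,0],
  [0,0,0,0,0,0],
  [0,0,0,0,0,0],
  [0,0,0,0,0,0],
], gripper=0)

```text
clock: 9.42
position: [0.5074, 0.0474, 0.0927]
ee_rot: [3.133, 0.238, -0.0]
force: [1.1, 0.0, 0.0]
width: 0.215
gripper_force: 20.0
```

Run:
```python
from plan import *
print(observe()['clock'],observe()['position'],observe()['width'],tool_y(),pan_from_tool('small',90))
c,a=pan_from_tool('small',90)
rows('small',[(c[0],c[1],a),(-60,136,-145),(-130,100,-132),(-130,0,-120)],[10,10,12])
```

```text
9.4167 [0.50743824 0.04742316 0.09274583] 0.21519780296913366 (np.float64(-81.31240538747028), array([-3.68084176e-05, -3.84865963e-05, -9.99999999e-01])) (array([ 13.68845904, 136.39635838]), np.float64(-165.47240538747027))
[[-7,-3,0,0,0,0.04],[-6,-4,0,0,0,0.03],[-6,-3,0,0,0,0.04],[-7,-3,0,0,0,0.03],[-6,-4,0,0,0,0.04],[-6,-3,0,0,0,0.03],[-5,-3,0,0,0,0.04],[-6,-3,0,0,0,0.04],[-5,-3,0,0,0,0.03],[-6,-3,0,0,0,0.04],[-6,-5,0,0,0,0.02],[-6,-6,0,0,0,0.02],[-6,-5,0,0,0,0.03],[-6,-5,0,0,0,0.02],[-5,-5,0,0,0,0.02],[-6,-5,0,0,0,0.02],[-6,-5,0,0,0,0.03],[-6,-5,0,0,0,0.02],[-5,-5,0,0,0,0.02],[-6,-4,0,0,0,0.02],[1,-10,0,0,0,0.02],[0,-10,0,0,0,0.02],[1,-10,0,0,0,0.02],[1,-9,0,0,0,0.01],[0,-10,0,0,0,0.02],[1,-10,0,0,0,0.02],[1,-9,0,0,0,0.02],[0,-10,0,0,0,0.01],[1,-10,0,0,0,0.02],[1,-9,0,0,0,0.02],[1,-10,0,0,0,0.02],[0,-9,0,0,0,0.01]]
```

>>> step_arm([
  [-7,-3,0,0,0,0.04],
  [-6,-4,0,0,0,0.03],
  [-6,-3,0,0,0,0.04],
  [-7,-3,0,0,0,0.03],
  [-6,-4,0,0,0,0.04],
  [-6,-3,0,0,0,0.03],
  [-5,-3,0,0,0,0.04],
  [-6,-3,0,0,0,0.04],
  [-5,-3,0,0,0,0.03],
  [-6,-3,0,0,0,0.04],
  [-6,-5,0,0,0,0.02],
  [-6,-6,0,0,0,0.02],
  [-6,-5,0,0,0,0.03],
  [-6,-5,0,0,0,0.02],
  [-5,-5,0,0,0,0.02],
  [-6,-5,0,0,0,0.02],
  [-6,-5,0,0,0,0.03],
  [-6,-5,0,0,0,0.02],
  [-5,-5,0,0,0,0.02],
  [-6,-4,0,0,0,0.02],
])

```text
clock: 11.08
position: [0.3896, -0.0349, 0.0928]
ee_rot: [2.933, 1.125, 0.001]
force: [0.6, 0.1, -2.4]
width: 0.219
gripper_force: 20.0
```

>>> step_arm([
  [1,-10,0,0,0,0.02],
  [0,-10,0,0,0,0.02],
  [1,-10,0,0,0,0.02],
  [1,-9,0,0,0,0.01],
  [0,-10,0,0,0,0.02],
  [1,-10,0,0,0,0.02],
  [1,-9,0,0,0,0.02],
  [0,-10,0,0,0,0.01],
  [1,-10,0,0,0,0.02],
  [1,-9,0,0,0,0.02],
  [1,-10,0,0,0,0.02],
  [0,-9,0,0,0,0.01],
  [0,0,0,0,0,0],
  [0,0,0,0,0,0],
])

```text
clock: 12.25
position: [0.3973, -0.151, 0.0927]
ee_rot: [2.801, 1.422, -0.0]
force: [0.3, -1.1, -0.5]
width: 0.213
gripper_force: 20.0
```

>>> step_arm([
  [0,0,0,0,0,0],
  [0,0,0,0,0,0],
  [0,0,0,0,0,0],
  [0,0,0,0,0,0],
  [0,0,0,0,0,0],
  [0,0,0,0,0,0],
], gripper=1)

```text
clock: 12.75
position: [0.3975, -0.1504, 0.0928]
ee_rot: [2.799, 1.426, 0.0]
force: [-0.4, 0.2, 0.3]
width: 0.6
gripper_force: 0.0
```

Run:
```python
from plan import *
print(observe()['clock'],observe()['position'],observe()['width'],tool_y(),pan_from_tool('small',90))
```

```text
12.75 [ 0.39752412 -0.1503766   0.09277312] 0.6004852770784226 (np.float64(-36.02855004940194), array([ 1.10306609e-04, -1.64922046e-05, -9.99999994e-01])) (array([-129.95493529,    0.22223497]), np.float64(-120.18855004940194))
```

>>> step_arm([
  [0,0,10,0,0,0],
  [0,0,20,0,0,0],
  [0,0,20,0,0,0],
  [0,0,25,0,0,0],
  [0,0,25,0,0,0],
  [0,0,25,0,0,0],
  [19,9,0,0,0,0.056],
  [19,9,0,0,0,0.056],
  [19,9,0,0,0,0.056],
  [20,9,0,0,0,0.056],
  [20,9,0,0,0,0.056],
  [20,9,0,0,0,0.056],
  [20,9,0,0,0,0.056],
  [19,9,0,0,0,0.056],
  [19,9,0,0,0,0.056],
  [19,8,0,0,0,0.056],
])

```text
clock: 14.08
position: [0.5922, -0.0608, 0.2175]
ee_rot: [-2.293, -2.147, 0.0]
force: [0.1, 1.1, -0.0]
width: 1.001
gripper_force: 0.0
```

Run:
```python
from plan import *
p=1000*np.array(observe()['position']);print(observe()['clock'],p,tool_y())
im=cams.get_image('wrist');C=cal('wrist');im=np.ascontiguousarray(im)
for r in (87,141,195):
    w=target('big',.7,-133.6,91.9,r);q=proj(C,[w[0]/1e3,w[1]/1e3,.124]);print(r,q);cv2.circle(im,tuple(int(v) for v in q),4,(255,0,0),1)
t=cams.get_image('top')
cv2.imwrite('pics/w3.png',np.hstack([stretch(im,100,50,400,350,1),stretch(t,255,95,205,180,1.95)[:350]]) )
```

```text
14.0833 [592.2040355  -60.75385998 217.52454753] (np.float64(-3.7860325837561795), array([-3.54897476e-04,  1.99911220e-04, -9.99999917e-01]))
87 [314.37135672 269.20147815]
141 [314.69874884 207.26185654]
195 [315.06848224 137.31164991]
```

View pics/w3.png

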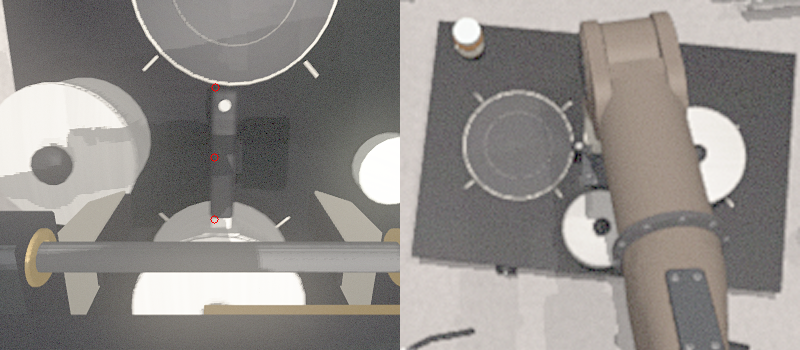

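>>> step_arm([
  [0,0,0,0,0,0],
  [0,0,0,0,0,0],
  [0,0,0,0,0,0],
  [0,0,0,0,0,0],
  [0,0,-10,0,0,0],
  [0,0,-13,0,0,0],
  [0,0,-13,0,0,0],
  [0,0,-14,0,0,0],
  [0,0,-14,0,0,0],
  [0,0,-14,0,0,0],
  [0,0,-14,0,0,0],
  [0,0,-14,0,0,0],
  [0,0,-10,0,0,0],
  [0,0,-4,0,0,0],
], gripper=0.5)

```text
clock: 15.35
position: [0.5902, -0.0617, 0.0958]
ee_rot: [-2.296, -2.142, 0.003]
force: [-0.1, 0.0, 0.7]
width: 0.496
gripper_force: 0.0
```

>>> step_arm([
  [0,0,0,0,0,0],
  [0,0,0,0,0,0],
  [0,0,0,0,0,0],
  [0,0,0,0,0,0],
  [0,0,0,0,0,0],
  [0,0,0,0,0,0],
  [0,0,0,0,0,0],
  [0,0,0,0,0,0],
], gripper=0)

```text
clock: 16.02
position: [0.5919, -0.0614, 0.0984]
ee_rot: [2.296, 2.143, 0.001]
force: [-0.2, 1.7, 6.2]
width: 0.212
gripper_force: 20.0
```

Run:
```python
from plan import *
print(observe()['clock'],observe()['position'],observe()['width'],observe()['gripper_force'],tool_y(),pan_from_tool('big'))
c,a=pan_from_tool('big')
rows('big',[(c[0],c[1],a),(30,-70,90),(30,30,90),(0,145,90)],[8,10,14])
```

```text
16.0167 [ 0.59193063 -0.06141235  0.09843286] 0.21220460755463438 19.960405826568604 (np.float64(-3.957913923658415), array([ 1.23373069e-03,  3.53072749e-05, -9.99999238e-01])) (array([   0.18809351, -133.55006256]), np.float64(91.88208607634158))
[[5,7,0,0,0,-0.0],[5,8,0,0,0,-0.01],[5,7,0,0,0,-0.0],[5,8,0,0,0,-0.01],[5,7,0,0,0,-0.0],[6,8,0,0,0,-0.0],[5,7,0,0,0,-0.01],[5,8,0,0,0,-0.0],[1,10,0,0,0,-0.0],[1,10,0,0,0,-0.0],[1,10,0,0,0,-0.0],[1,10,0,0,0,-0.0],[1,10,0,0,0,-0.0],[1,9,0,0,0,-0.0],[1,10,0,0,0,-0.0],[1,10,0,0,0,-0.0],[1,10,0,0,0,-0.0],[1,10,0,0,0,-0.0],[-1,9,0,0,0,-0.0],[-2,8,0,0,0,-0.0],[-1,8,0,0,0,-0.0],[-1,9,0,0,0,-0.0],[-2,8,0,0,0,-0.0],[-1,9,0,0,0,-0.0],[-1,8,0,0,0,-0.0],[-1,8,0,0,0,-0.0],[-2,9,0,0,0,-0.0],[-1,8,0,0,0,-0.0],[-1,9,0,0,0,-0.0],[-2,8,0,0,0,-0.0],[-1,8,0,0,0,-0.0],[-1,9,0,0,0,-0.0]]
```

>>> step_arm([
  [0,0,0,0,0,0],
  [0,0,0,0,0,0],
])

```text
clock: 16.18
position: [0.5919, -0.0615, 0.0984]
ee_rot: [2.296, 2.143, 0.001]
force: [-0.5, 0.4, 6.6]
width: 0.218
gripper_force: 20.0
```

>>> step_arm([
  [0,0,1,0,0,0],
  [0,0,0,0,0,0],
  [0,0,0,0,0,0],
])

```text
clock: 16.43
position: [0.5912, -0.0615, 0.0986]
ee_rot: [-2.296, -2.143, 0.0]
force: [-1.0, 0.7, 1.0]
width: 0.215
gripper_force: 19.9
```

>>> step_arm([
  [5,7,0,0,0,0],
  [5,8,0,0,0,-0.01],
  [5,7,0,0,0,0],
  [5,8,0,0,0,-0.01],
  [5,7,0,0,0,0],
  [6,8,0,0,0,0],
  [5,7,0,0,0,-0.01],
  [5,8,0,0,0,0],
])

```text
clock: 17.1
position: [0.633, -0.0007, 0.0986]
ee_rot: [-2.329, -2.108, 0.0]
force: [-1.6, -1.5, -0.2]
width: 0.219
gripper_force: 20.0
```

>>> step_arm([
  [1,10,0,0,0,0],
  [1,10,0,0,0,0],
  [1,10,0,0,0,0],
  [1,10,0,0,0,0],
  [1,10,0,0,0,0],
  [1,9,0,0,0,0],
  [1,10,0,0,0,0],
  [1,10,0,0,0,0],
  [1,10,0,0,0,0],
  [1,10,0,0,0,0],
])

```text
clock: 17.93
position: [0.6425, 0.0985, 0.0987]
ee_rot: [-2.329, -2.109, -0.0]
force: [0.0, -1.5, -2.2]
width: 0.219
gripper_force: 19.9
```

>>> step_arm([
  [-1,9,0,0,0,0],
  [-2,8,0,0,0,0],
  [-1,8,0,0,0,0],
  [-1,9,0,0,0,0],
  [-2,8,0,0,0,0],
  [-1,9,0,0,0,0],
  [-1,8,0,0,0,0],
  [-1,8,0,0,0,0],
  [-2,9,0,0,0,0],
  [-1,8,0,0,0,0],
  [-1,9,0,0,0,0],
  [-2,8,0,0,0,0],
  [-1,8,0,0,0,0],
  [-1,9,0,0,0,0],
  [0,0,0,0,0,0],
])

```text
clock: 19.18
position: [0.6238, 0.2188, 0.0989]
ee_rot: [-2.325, -2.111, -0.002]
force: [-0.6, 3.0, -1.6]
width: 0.215
gripper_force: 19.9
```

Run:
```python
from plan import *
print(observe()['clock'],observe()['position'],tool_y()[0],pan_from_tool('big'))
t=cams.get_image('top')
cv2.imwrite('pics/t4.png',stretch(t,240,95,220,160,3.6))
```

```text
19.1833 [0.62377257 0.21882496 0.09892748] -5.529944205567176 (array([ -0.51741373, 148.39872839]), np.float64(90.31005579443286))
```

View pics/t4.png

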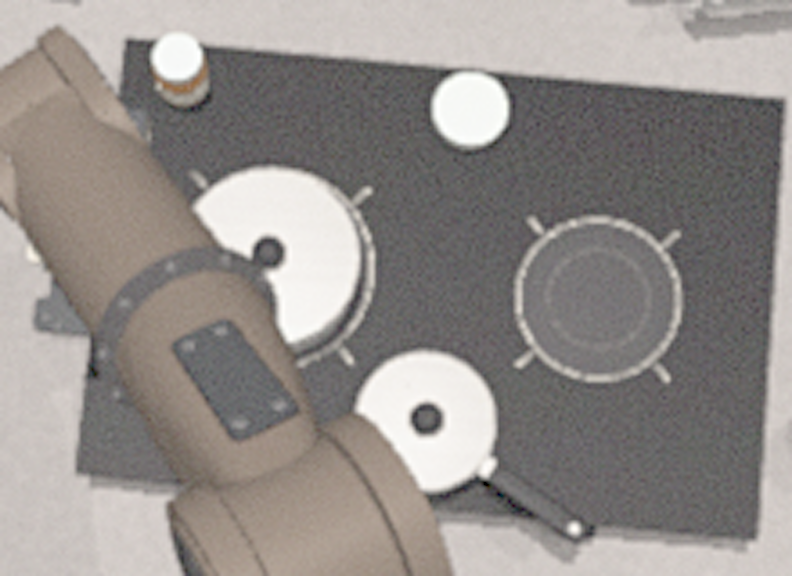

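Run:
```python
from plan import *
C=cal('top')
P=lambda u,v,z: np.round(R.T@(1000*ray(C,(240+(u+.5)/3.6-.5,95+(v+.5)/3.6-.5),z)-o),1)
print('big',P(268,252,.153),'small',P(427,419,.147),'ringS',P(598,298,.06),'tip small',P(575,528,.118),'big right lid edge',P(362,262,.13),'top edge',P(272,166,.13))
```

```text
big [ -5.9 146. ] small [-132.7    1.2] ringS [ 1.000e-01 -1.445e+02] tip small [-208.9 -131.5] big right lid edge [-2.1 66.8] top edge [ 74.  151.1]
```

>>> step_arm([
  [2,-1,0,0,0,0],
  [0,0,0,0,0,0],
  [0,0,0,0,0,0],
])

```text
clock: 19.48
position: [0.6268, 0.2139, 0.0988]
ee_rot: [2.33, 2.108, 0.0]
force: [-0.4, 1.2, -2.6]
width: 0.214
gripper_force: 19.9
```

>>> step_arm([
  [0,0,0,0,0,0],
  [0,0,0,0,0,0],
  [0,0,0,0,0,0],
  [0,0,0,0,0,0],
  [0,0,0,0,0,0],
  [0,0,0,0,0,0],
], gripper=1)

```text
clock: 19.98
position: [0.6265, 0.2143, 0.0988]
ee_rot: [2.329, 2.108, 0.0]
force: [-0.2, 0.1, -0.5]
width: 0.6
gripper_force: 0.0
```

>>> step_arm([
  [0,0,10,0,0,0],
  [0,0,20,0,0,0],
  [0,0,20,0,0,0],
  [0,0,25,0,0,0],
  [0,0,25,0,0,0],
  [0,0,25,0,0,0],
  [-15,-25,0,0,0,-0.04],
  [-16,-26,0,0,0,-0.04],
  [-16,-26,0,0,0,-0.04],
  [-16,-26,0,0,0,-0.04],
  [-17,-27,0,0,0,-0.04],
  [-17,-27,0,0,0,-0.04],
  [-17,-27,0,0,0,-0.04],
  [-17,-27,0,0,0,-0.04],
  [-17,-27,0,0,0,-0.04],
  [-16,-26,0,0,0,-0.04],
  [-16,-26,0,0,0,-0.04],
  [-16,-26,0,0,0,-0.04],
  [-16,-26,0,0,0,-0.03],
  [-16,-26,0,0,0,-0.02],
])

```text
clock: 21.65
position: [0.3977, -0.1545, 0.2247]
ee_rot: [2.8, 1.423, 0.002]
force: [-0.2, -0.9, -0.4]
width: 1.0
gripper_force: 0.0
```

Run:
```python
from plan import *
p=1000*np.array(observe()['position']);print(observe()['clock'],p,tool_y(),'delta',np.array([397.5,-150.4])-p[:2],'turn',np.radians(-36.03-tool_y()[0]))
```

```text
21.65 [ 397.68176973 -154.53925805  224.68333157] (np.float64(-36.12116364121198), array([ 1.40584141e-03, -2.46700749e-04, -9.99998981e-01])) delta [-0.18176973  4.13925805] turn 0.0015911056972558034
```

>>> step_arm([
  [0,3,-12,0,0,0],
  [0,0,-14,0,0,0],
  [0,0,-14,0,0,0],
  [0,0,-14,0,0,0],
  [0,0,-14,0,0,0],
  [0,0,-14,0,0,0],
  [0,0,-14,0,0,0],
  [0,0,-14,0,0,0],
  [0,0,-12,0,0,0],
  [0,0,-8,0,0,0],
  [0,0,-3,0,0,0],
  [0,0,0,0,0,0],
])

```text
clock: 22.65
position: [0.3984, -0.1505, 0.0907]
ee_rot: [-2.799, -1.425, 0.0]
force: [-0.5, -0.3, 0.1]
width: 1.001
gripper_force: 0.0
```

>>> step_arm([
  [0,0,0,0,0,0],
  [0,0,0,0,0,0],
  [0,0,0,0,0,0],
  [0,0,0,0,0,0],
  [0,0,0,0,0,0],
  [0,0,0,0,0,0],
  [0,0,0,0,0,0],
  [0,0,0,0,0,0],
  [0,0,0,0,0,0],
  [0,0,0,0,0,0],
  [0,0,0,0,0,0],
  [0,0,0,0,0,0],
  [0,0,0,0,0,0],
], gripper=0)

```text
clock: 23.73
position: [0.3984, -0.1506, 0.0907]
ee_rot: [-2.8, -1.425, 0.0]
force: [-1.0, -0.3, 0.3]
width: 0.216
gripper_force: 20.0
```

Run:
```python
from plan import *
p=1000*np.array(observe()['position']);c,a=pan_from_tool('small',90);print(observe()['clock'],p,observe()['width'],c,a)
t=cams.get_image('top');cv2.imwrite('pics/t5.png',t[:,:,::-1])
# knob: dark blob within bright lid
C=cal('top');g=t.min(2)
e=proj(C,np.append((o+R@[0,145])/1e3,.13));x,y=e.astype(int)
b=(g[y-35:y+35,x-35:x+35]>125).astype(np.uint8);cs,_=cv2.findContours(b,0,2);k=max(cs,key=cv2.contourArea)
print('lid px',cv2.minEnclosingCircle(k),cv2.contourArea(k))
q=cv2.minEnclosingCircle(k)[0];print('big',R.T@(1000*ray(C,(x-35+q[0],y-35+q[1]),.13)-o))
rows('small',[(c[0],c[1],a),(-100,-60,-110),(0,-145,-90)],[8,16])
```

```text
23.7333 [ 398.42165182 -150.55337803   90.72825161] 0.2156566805201772 [-1.29022013e+02  1.24864273e-01] -120.20105117772431
lid px ((36.04946517944336, 34.17112350463867), 27.13655662536621) 1924.0
big [  3.85961834 144.59405067]
[[5,-9,0,0,0,0.02],[5,-10,0,0,0,0.02],[5,-9,0,0,0,0.03],[5,-9,0,0,0,0.02],[5,-9,0,0,0,0.02],[5,-9,0,0,0,0.02],[5,-9,0,0,0,0.03],[6,-9,0,0,0,0.02],[8,-7,0,0,0,0.02],[8,-7,0,0,0,0.02],[8,-7,0,0,0,0.02],[8,-7,0,0,0,0.03],[8,-7,0,0,0,0.02],[8,-7,0,0,0,0.02],[8,-6,0,0,0,0.02],[8,-7,0,0,0,0.02],[8,-7,0,0,0,0.02],[8,-6,0,0,0,0.03],[9,-7,0,0,0,0.02],[8,-6,0,0,0,0.02],[8,-6,0,0,0,0.02],[8,-7,0,0,0,0.02],[8,-6,0,0,0,0.03],[9,-6,0,0,0,0.02]]
```

>>> step_arm([
  [5,-9,0,0,0,0.02],
  [5,-10,0,0,0,0.02],
  [5,-9,0,0,0,0.03],
  [5,-9,0,0,0,0.02],
  [5,-9,0,0,0,0.02],
  [5,-9,0,0,0,0.02],
  [5,-9,0,0,0,0.03],
  [6,-9,0,0,0,0.02],
])

```text
clock: 24.45
position: [0.4392, -0.2234, 0.0906]
ee_rot: [-2.657, -1.673, 0.001]
force: [-1.2, 2.4, 1.7]
width: 0.218
gripper_force: 20.0
```

>>> step_arm([
  [8,-7,0,0,0,0.02],
  [8,-7,0,0,0,0.02],
  [8,-7,0,0,0,0.02],
  [8,-7,0,0,0,0.03],
  [8,-7,0,0,0,0.02],
  [8,-7,0,0,0,0.02],
  [8,-6,0,0,0,0.02],
  [8,-7,0,0,0,0.02],
  [8,-7,0,0,0,0.02],
  [8,-6,0,0,0,0.03],
  [9,-7,0,0,0,0.02],
  [8,-6,0,0,0,0.02],
  [8,-6,0,0,0,0.02],
  [8,-7,0,0,0,0.02],
  [8,-6,0,0,0,0.03],
  [9,-6,0,0,0,0.02],
  [0,0,0,0,0,0],
  [0,0,0,0,0,0],
  [0,0,0,0,0,0],
])

```text
clock: 26.03
position: [0.5698, -0.33, 0.0908]
ee_rot: [2.329, 2.107, 0.001]
force: [1.5, -1.4, 0.5]
width: 0.216
gripper_force: 20.0
```

Run:
```python
from plan import *
c,a=pan_from_tool('small',90);print(observe()['clock'],observe()['position'],c,a)
t=cams.get_image('top');C=cal('top');g=t.min(2)
for hy in(145,-145):
    x,y=proj(C,np.append((o+R@[0,hy])/1e3,.13)).astype(int)
    b=(g[y-33:y+33,x-33:x+33]>125).astype(np.uint8);cs,_=cv2.findContours(b,0,2);k=max(cs,key=cv2.contourArea);q,r=cv2.minEnclosingCircle(k)
    print(r,R.T@(1000*ray(C,(x-33+q[0],y-33+q[1]),.128)-o))
cv2.imwrite('pics/t6.png',stretch(t,230,95,240,170,3.3))
```

```text
26.0333 [ 0.56981167 -0.32995675  0.0908461 ] [   0.66242175 -145.02757926] -89.89456435600322
27.13655662536621 [  4.29279009 144.6872804 ]
20.61772918701172 [  -1.11275601 -147.13858648]
```

View pics/t6.png

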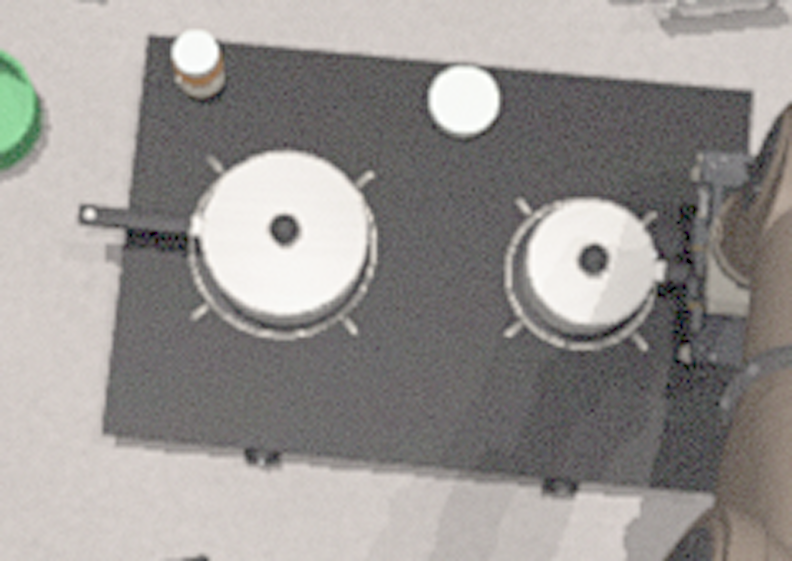

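Both pans stand inside their rings: the big pan's knob is at crop (284,229) with its handle to the left, and the small pan's knob is at (593,259) with its handle to the right. The tin and jar have not moved. I'll release the small pan and retreat upward.

>>> step_arm([
  [0,0,0,0,0,0],
  [0,0,0,0,0,0],
  [0,0,0,0,0,0],
  [0,0,0,0,0,0],
  [0,0,0,0,0,0],
  [0,0,0,0,0,0],
  [0,0,0,0,0,0],
], gripper=1)

```text
clock: 26.67
position: [0.5694, -0.3295, 0.0907]
ee_rot: [-2.329, -2.109, 0.0]
force: [-0.3, -0.7, -1.1]
width: 0.677
gripper_force: 0.0
```

>>> step_arm([
  [0,0,10,0,0,0],
  [0,0,20,0,0,0],
  [0,0,20,0,0,0],
  [0,0,25,0,0,0],
  [0,0,25,0,0,0],
  [0,0,25,0,0,0],
  [0,-10,10,0,0,0],
  [0,-20,0,0,0,0],
  [0,-20,0,0,0,0],
  [0,-10,0,0,0,0],
  [0,0,0,0,0,0],
  [0,0,0,0,0,0],
  [0,0,0,0,0,0],
  [0,0,0,0,0,0],
])

```text
clock: 27.83
position: [0.5699, -0.3878, 0.2258]
ee_rot: [-2.326, -2.11, -0.001]
force: [-0.4, 0.0, -0.2]
width: 1.0
gripper_force: 0.0
```

Run:
```python
from plan import *
t=cams.get_image('top');C=cal('top');g=t.min(2);D=[]
for hy in(145,-145):
    x,y=proj(C,np.append((o+R@[0,hy])/1e3,.13)).astype(int)
    b=(g[y-33:y+33,x-33:x+33]>125).astype(np.uint8);cs,_=cv2.findContours(b,0,2);k=max(cs,key=cv2.contourArea);q,r=cv2.minEnclosingCircle(k)
    w=R.T@(1000*ray(C,(x-33+q[0],y-33+q[1]),.128)-o);D.append(np.linalg.norm(w-[0,hy]));print(r,w)
ok=max(D)<9;print(observe()['clock'],observe()['position'],ok)
if ok: print(job.sign_off())
```

```text
27.13655662536621 [  4.29279009 144.6872804 ]
20.831064224243164 [  -1.43017338 -146.42408998]
27.8833 [ 0.56991383 -0.3880222   0.22581073] True
the job is handed in; nothing more can be done
None
```

The job is handed in after about 28 s: by my last overhead measurement each pan stands within about 5 mm of its own ring's centre, handle straight out to its own side and lid on; the hand-in gave no verdict.

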